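# Hang the camera on its post by the slotted bracket

### The arm

A 6-joint arm with a two-finger parallel gripper is mounted at the origin on the work surface. World frame = base frame: x ahead of the robot, y to its left, z up, the work surface at z = 0. Lengths are in m, angles in rad, forces in N, time in s.
With the tool pointing down it reaches from about 0.3 to 0.775 m from the base axis. Payload 14.6 kg.
Tool frame: the origin (TCP) lies at the very end of the fingers, on their centre line; the grasp point (between the pads) lies manip.pinch_z behind it (manip.pinch_z is the distance from the TCP to the grasp point, in m); z points along the fingers, y is the line along which they close (so a half turn about z gives the same grasp; the last joint's range is limited). The gripper opens to 85 mm and grips with 20 to 120 N. Pads are 22 mm wide; open, the fingers measure 114 mm over their backs; the gripper's body (76 mm by 85 mm) begins 54 mm behind the grasp point. The pads swing forward as they close: fully open they stand 13 mm farther back than shut.
Start: joints at [-1.277, 0.3, 1.521, -0, 1.321, -0.067], TCP at [0.194, -0.515, 0.231] pointing down, gripper open.
Joint ranges: [-3.03, 3.03], [-0.79, 2.21], [0.23, 2.52], [-1.04, 4.18], [0, 3.07], [-2.55, 2.55]. Speed limits (rad/s): [2.22, 2.22, 2.57, 3.14, 3.14, 3.14].

### API

Orientations are given as a unit quaternion [x, y, z, w].
In Python, from plant import manip gives the robot as it stands.
- The arm moves only by the tool send_rows, never from a script. Its argument "plan" is a list of rows, each a list of 7 numbers: the gripper command: -1 is shut, 1 is fully open, values between are in proportion, then the shift along the tool's x, y, z as a fraction of full scale, then the turn, a rotation vector about the tool's x, y, z as a fraction of full scale. A call has 1 to 5 rows; each row shifts and turns the commanded pose from where the row before left it, along the tool's axes as they then stand; what a row does not reach is not made up. Full scale, the value 1, is 2 cm for a shift and 6 degrees for a turn. A row lasts 1/12 s, in which the tool goes at most 41.7 mm and 7.16 degrees, less where a joint would pass 70% of its speed; a pose out of reach is approached as far as the arm can. A call with a number of a shift or a turn outside -1 to 1 is refused whole. A call with a gripper value outside its range is refused whole. The fingers move at their own pace and stop on an object; "newtons" is the grip in N (left out, the last holds). Time passes only in rows, so rows that do not move let the fingers close. It gives the time, the measured TCP pose, the force, the opening and the grip force at its end, in the units of the state.
- manip.state(): the state, without advancing time (a new reading comes with each control period).
- manip.get_image(name): name is "scene" or "top" or "wrist"; returns the picture (480x640x3 uint8, red, green, blue); there is no depth.
- manip.camera_model(name): a dict with "vertical_fov" (degrees; the focal length in pixels is half the picture's height over the tangent of half this angle, whatever the lens; pixels are square), "cx", "cy" (the principal point, pixels), "eye" and "rotation" of the camera in the world. Camera axes: x right, y down, z forward; pixel columns grow to the right and rows downward; lengths in m; the calibration is good to about 2 mm. A picture is of the moment at which its call begins: read the wrist's pose just before it. camera_model takes no time and is no camera call; for the wrist camera it gives the pose at the moment of the call.
- manip.finish_job(): hands the job in; it is judged then, once.
Trained networks look in the newest picture that a camera, given by its name, has taken for a name from the list of things; names that differ only in an ending like _2 or _b are one class to them, and where a whole thing is asked for, a point or a joint stands for the part that bears it (a point fixed in the world has none). Each returns a list of dicts, best first, with "score" (0 to 1); they miss things now and then, are a little off and sometimes report something else, mostly with a low value. They report only what shows in the picture. A call takes as long as a camera call. They do not tell look-alikes from the thing itself.
- manip.find_in(label, camera): "rect" ([left, top, width, height] in pixels, round what is visible of it).
- manip.trace(label, camera): "region" (480x640 bool, what is visible of it) and "rect" ([left, top, width, height] in pixels, round what is visible of it).
- manip.landmark_of(label, camera): "point" ([column, row] in pixels: a listed point, or the origin of a listed thing).
The state is a dict: "t": time; "joint_positions": joint angles; "joint_vel": joint speeds; "tau": joint torques, N m; "tool_pos": TCP position; "ee_rot": TCP orientation; "wrist_force": force on the tool from outside, world axes, zero at the start; "wrist_torque": the same for the moment, N m; "grip_width": opening from 0.0 (shut) to 1.0 (fully open); "gripper_force": force on a finger pad.
Only numpy, scipy, OpenCV 4.12 (cv2) and the standard library are available. Lean on these libraries where they do the work, as an engineer would, in place of code of your own. Each camera call takes 0.05 s, during which the arm holds its last target. There are 200 camera calls.

### The job

Pick up the small camera by the tab of its orange slotted bracket and hang it on the headed pin of the post: slide the slot sideways over the pin until the pin is in the notch at the slot's end, let it down and leave it hanging there freely and plumb. The pin's height must be found by touch or sight, so work gently, never forcing bracket against post (keep well under 20 N), and leave the ring, the jaw part, the bottle and the tray where they are.

Things in the scene. Friction and masses are not known exactly. Their poses are not given: they have to be found in the camera images.
- tab (a point): Centre of the grip tab of the loose orange slotted bracket (an 8 mm thick upright plate on a small black camera; 0.24 to 0.38 kg together, 172 mm tall, standing on the breadboard at the start). Tab: 8 mm thick (x), 40 mm wide (y), 52 mm high; this point is 146 mm above the camera's underside. Axes: z up, x normal to the plate, lens looks to -x, slot mouth opens to +y.
- seat (a point): Where the pin's axis lies once seated in the bracket's notch: 48 mm straight below tab, same axes. From this point: the notch is 14 mm wide (y -7..+7), its top 5 mm above. It opens down into the inner end of the slot, a level channel from y=-7 (end wall) to the mouth at +y, roof 3 mm below, floor 18 mm below this point (15 mm high). Plate ends at y=-30.
- jaw_tip (a point): Outer lower corner of the jaw over the slot: 45 mm to +y and 51 mm below tab, same axes. The jaw is 25 mm high; its level underside is the slot's roof. The jaw under the slot ends 20 mm short of this point (at y=+25 from the tab), so the upper jaw overhangs and can be laid on the pin before sliding.
- block (a point): Centre of the black camera block under the plate: 36 (x) x 50 (y) x 40 mm high, lens stands 7 mm out on -x; 126 mm below tab, same axes. The whole thing's centre of mass is near the plate's mid-plane, y=0, about 90 mm below the tab.
- stand: Bolted post (fixed). Origin: centre of the foot's underside, on the post's axis; z up; the pin points to -x. Foot 90 (x) x 70 (y) x 12 mm; black post holder 32 mm diameter to z=125 mm; in it a steel rod, 25 mm diameter, that carries the level pin and ends 14 mm above the pin's axis. The rod is clamped at another height each time.
- under_pin (a point): Point on the breadboard below the middle of the pin's useful length, 42 mm to the stand's -x from its axis; axes as stand. The pin's axis passes 150 to 180 mm above this point, height not measured. Pin 10 mm diameter, shank free from x=+29 to x=-16 mm of here, then a head 20 mm diameter, 6 mm long, that passes neither slot nor notch.
- lens_ring: Bystander: loose aluminium ring, 40 mm diameter, 14 mm high; origin under its centre.
- jaw: Bystander: loose orange U-shaped gripper jaw, 45 x 18 x 30 mm; origin under its centre.
- bottle: Bystander: loose amber bottle, 36 mm diameter, 75 mm high; origin under its centre.
- lens_tray: Fixed black lens tray, 110 (x) x 180 (y) x 20 mm high; origin under its centre.
There are look-alikes about, which are no part of the job. Of the things that look like the part that bears tab, the smallest one is meant.

How it is judged:
On the way, in this order (a step that is already met when the one before it is completed fails the run):
1. the camera on its bracket is picked up clear of the breadboard and clear of the post (height (world z) of tab above 0.172 m and contact force between the fingers and bracket above 1 N and contact force between bracket and stand below 0.1 N), for 0.2 s.
2. the slot is slid over the pin up to its inner end while the bracket is still held (not thrown on) (y of seat in the frame of stand between -0.008 and 0.008 m and x of seat in the frame of stand between -0.058 and -0.012 m and z of seat in the frame of stand between 0.135 and 0.2 m and contact force between the fingers and bracket above 1 N), for 0.05 s.
At the end, for the whole second after the job is handed in: The bracket hangs on the pin of the post, its weight on it, released and at rest (under 30 mm/s): the pin is in the notch at the slot's end (seat point within 7 mm of the pin's axis sideways, along the pin between post and head, at pin height), upright within 0.15 rad (contact force between bracket and stand above 1 N and y of seat in the frame of stand between -0.007 and 0.007 m and x of seat in the frame of stand between -0.058 and -0.012 m and z of seat in the frame of stand between 0.143 and 0.187 m and angle between tab's own z axis and vertical below 0.15 rad and linear speed of bracket below 0.03 m/s); the robot touches nothing.
It fails at once if bracket and post pressed together with more than 20 N (contact force between bracket and stand above 20 N).
It fails at once if the camera is tipped over (more than 0.6 rad) (angle between tab's own z axis and vertical above 0.6 rad).
It fails at once if a bystander (ring, jaw part, bottle) is shifted by more than 15 mm (distance of any of lens_ring, jaw, bottle from where it was at the start of the episode above 0.015 m).
It fails at once if the lens tray is pressed with more than 3 N (contact force between any of bracket, the fingers, the arm and lens_tray above 3 N).
It also fails if it takes over 51 s, if anything falls off the work surface, if the arm or the gripper's body presses on something with over 40 N, if the wrist force passes 120 N, or if a joint passes its speed limit or range.

## Working session

There is one attempt and no reset: what is moved stays moved. The work goes in short steps, Python scripts to look and compute and a tool call to move; the robot and the scene stay as the last step left them, time stands still between calls to the robot, and variables do not carry over. Pictures are saved under pics/ and viewed, at most 10 in all, crops included, and the job is handed in when it is done.

Besides the shell and the picture viewer there is one more tool, called after "Emit:" as name(argument=value, ...) on one line, values as JSON. send_rows: Moves the arm, as the interface text tells. Shift numbers are shares of 2 cm and turn numbers shares of 6 degrees, none past 1 either way. Its arguments: {"type":"object","properties":{"plan":{"type":"array","items":{"type":"array","items":{"type":"number"}}},"newtons":{"type":"number"}},"required":["plan"]}

```bash
ls; mkdir -p pics
cat > h.py <<'E'
import numpy as np, cv2
from plant import manip as m
from scipy.spatial.transform import Rotation as R
def cam(n):
    c=m.camera_model(n); f=240/np.tan(np.radians(c['vertical_fov'])/2)
    return f,c['cx'],c['cy'],np.array(c['eye']),np.array(c['rotation'])
def ray(n,p):
    f,cx,cy,e,r=cam(n)
    if r.shape!=(3,3): r=R.from_quat(r).as_matrix()
    d=r@np.array([(p[0]-cx)/f,(p[1]-cy)/f,1]); return e,d/np.linalg.norm(d)
def atz(n,p,z):
    e,d=ray(n,p); return e+d*(z-e[2])/d[2]
def tri(obs):
    A=np.zeros((3,3));b=np.zeros(3)
    for n,p in obs:
        e,d=ray(n,p);P=np.eye(3)-np.outer(d,d);A+=P;b+=P@e
    x=np.linalg.solve(A,b)
    return x,[round(float(np.linalg.norm((np.eye(3)-np.outer(ray(n,p)[1],ray(n,p)[1]))@(x-ray(n,p)[0]))),4) for n,p in obs]
def proj(n,X):
    f,cx,cy,e,r=cam(n)
    if r.shape!=(3,3): r=R.from_quat(r).as_matrix()
    v=r.T@(np.array(X)-e); return v[:2]/v[2]*f+[cx,cy]
E
cat > a.py <<'E'
from h import *
np.set_printoptions(precision=3,suppress=True)
ims=[]
for c in ['scene','top']:
    im=m.get_image(c)[:,:,::-1]; cv2.imwrite(f'pics/{c}0.png',im)
    print(c,m.camera_model(c))
    for l in ['tab','seat','jaw_tip','block','stand','under_pin','lens_ring','jaw','bottle','lens_tray']:
        print(l,[(np.round(d['point']).tolist(),round(d['score'],2)) for d in m.landmark_of(l,c)])
print(m.pinch_z,m.state())
E
python3 a.py
```

```text
pics
scene {'vertical_fov': 54.06376954713751, 'cx': 319.0878428592628, 'cy': 239.19165395065284, 'eye': array([1.025, 0.412, 0.765]), 'rotation': array([ 0.353,  0.861, -0.336, -0.149])}
tab [([278.0, 100.0], 0.66), ([275.0, 156.0], 0.65), ([358.0, 138.0], 0.65)]
seat [([355.0, 166.0], 0.97), ([278.0, 123.0], 0.82), ([278.0, 175.0], 0.58), ([375.0, 247.0], 0.54)]
jaw_tip [([347.0, 151.0], 0.81), ([294.0, 184.0], 0.61), ([267.0, 137.0], 0.57)]
block [([280.0, 199.0], 0.84), ([348.0, 204.0], 0.83), ([275.0, 160.0], 0.59), ([272.0, 158.0], 0.37)]
stand [([359.0, 346.0], 0.82)]
under_pin [([362.0, 326.0], 0.88), ([279.0, 201.0], 0.35)]
lens_ring [([439.0, 298.0], 0.73)]
jaw []
bottle [([431.0, 408.0], 0.83)]
lens_tray [([227.0, 264.0], 0.61)]
top {'vertical_fov': 49.962978551011155, 'cx': 327.30865103894655, 'cy': 246.17879410042818, 'eye': array([ 0.328, -0.016,  1.212]), 'rotation': array([ 0.713, -0.692,  0.078, -0.076])}
tab [([484.0, 325.0], 0.9), ([364.0, 323.0], 0.78), ([425.0, 277.0], 0.56), ([308.0, 313.0], 0.29)]
seat [([361.0, 328.0], 0.73), ([476.0, 330.0], 0.58), ([422.0, 2
[... 174 characters left out ...]
stand [([256.0, 221.0], 0.71)]
under_pin [([263.0, 239.0], 0.83), ([185.0, 221.0], 0.36)]
lens_ring [([231.0, 309.0], 0.72)]
jaw [([309.0, 312.0], 0.57)]
bottle [([188.0, 222.0], 0.49)]
lens_tray [([391.0, 202.0], 0.87)]
0.0187 {'t': 1.1, 'joint_positions': array([-1.277,  0.3  ,  1.521, -0.   ,  1.321, -0.067]), 'joint_vel': array([-0.   , -0.001, -0.001,  0.001,  0.001,  0.001]), 'tau': array([ -0.001, -54.337, -36.198,  -0.   ,   0.001,   0.   ]), 'tool_pos': array([ 0.194, -0.515,  0.231]), 'ee_rot': array([ 0.984,  0.179, -0.   , -0.   ]), 'wrist_force': array([ 0.607, -0.959, -0.909]), 'wrist_torque': array([0.022, 0.017, 0.014]), 'gripper_force': 0.0, 'grip_width': 1.0036037829091726}
```

View pics/scene0.png

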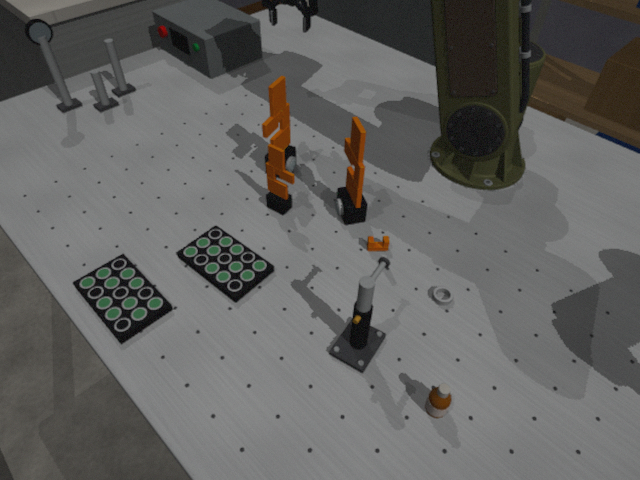

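View pics/top0.png

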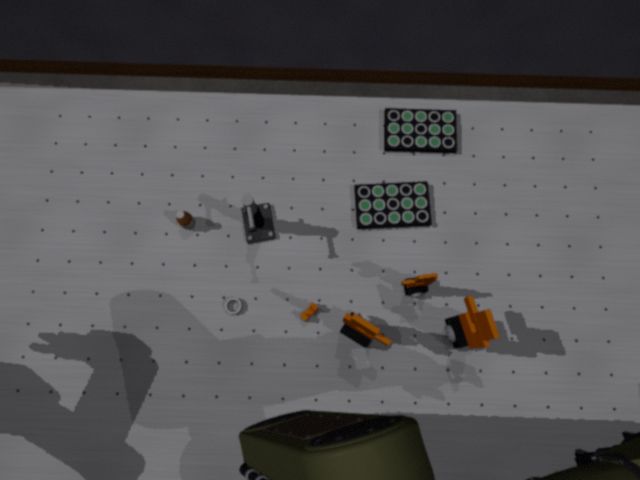

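Candidates (scene/top pixels): A (278,180)/(420,283), B (355,170)/(363,328), C (278,120)/(478,328). I'll compare their sizes by triangulation.

```bash
cat > b.py <<'E'
from h import *
np.set_printoptions(precision=3,suppress=True)
T=lambda s,t:print(s,t,*tri([('scene',s),('top',t)]))
print('A');T((275,156),(425,277));T((278,175),(422,282));T((294,184),(400,286));T((280,199),(416,285))
print('B');T((358,138),(364,323));T((355,166),(361,328));T((347,151),(387,342));T((348,204),(359,331))
print('C');T((278,100),(484,325));T((278,123),(476,330));T((267,137),(468,293));
for l,s,t in [('stand',(359,346),(256,221)),('up',(362,326),(263,239)),('ring',(439,298),(231,309)),('bottle',(431,408),(188,222))]:
    print(l,atz('scene',s,0),atz('top',t,0))
print('jaw',atz('top',(309,312),0),'tray',atz('top',(391,202),0))
for c in ['scene','top']:
  for d in m.trace('tab',c): print(c,d['rect'],d['score'],int(d['region'].sum()))
a=cv2.imread('pics/scene0.png')[60:300,220:420]; b=cv2.imread('pics/top0.png')[190:370,230:520]
cv2.imwrite('pics/crop1.png',np.hstack([cv2.resize(a,(400,480),interpolation=2),cv2.resize(cv2.imread('pics/top0.png')[250:370,330:430+0],(400,480),interpolation=2)]))
E
python3 b.py
```

```text
A
(275, 156) (425, 277) [ 0.505 -0.222  0.15 ] [0.0018, 0.0018]
(278, 175) (422, 282) [ 0.501 -0.224  0.095] [0.0006, 0.0006]
(294, 184) (400, 286) [ 0.493 -0.178  0.092] [0.0014, 0.0014]
(280, 199) (416, 285) [ 0.503 -0.222  0.027] [0.0022, 0.0022]
B
(358, 138) (364, 323) [ 0.399 -0.089  0.213] [0.0012, 0.0012]
(355, 166) (361, 328) [ 0.396 -0.091  0.139] [0.001, 0.001]
(347, 151) (387, 342) [ 0.368 -0.143  0.137] [0.0014, 0.0014]
(348, 204) (359, 331) [ 0.397 -0.096  0.026] [0.0036, 0.0036]
C
(278, 100) (484, 325) [ 0.404 -0.326  0.199] [0.0002, 0.0002]
(278, 123) (476, 330) [ 0.4   -0.331  0.133] [0.0025, 0.0025]
(267, 137) (468, 293) [ 0.469 -0.305  0.143] [0.0079, 0.0079]
stand [0.646 0.158 0.   ] [0.654 0.16  0.   ]
up [0.61  0.133 0.   ] [0.609 0.141 0.   ]
ring [0.45  0.198 0.   ] [0.439 0.206 0.   ]
bottle [0.648 0.321 0.   ] [0.646 0.325 0.   ]
jaw [0.437 0.023 0.   ] tray [ 0.712 -0.168  0.   ]
scene [334.3, 115.0, 30.7, 113.1] 0.95 2171
scene [264.5, 80.5, 29.7, 94.8] 0.89 1646
scene [263.1, 144.8, 34.1, 72.7] 0.71 1437
top [441.7, 298.0, 59.6, 55.6] 0.79 1885
top [341.6, 313.7, 50.2, 34.6] 0.79 1014
top [402.3, 272.7, 31.8, 28.5] 0.64 557
```

View pics/crop1.png

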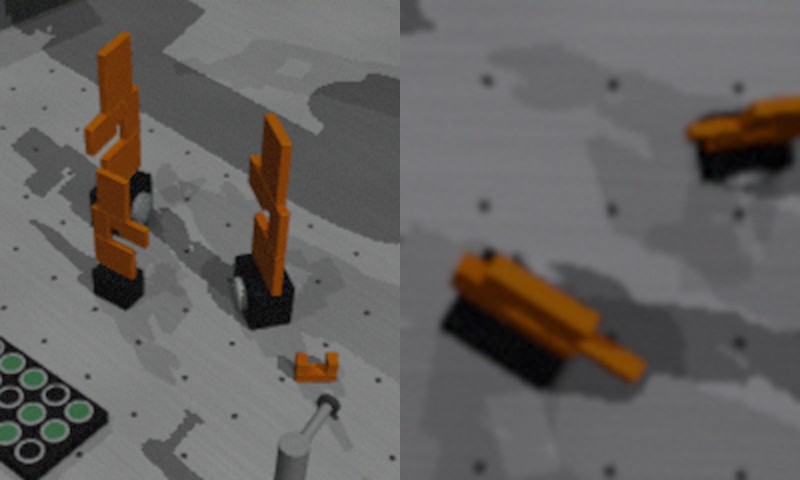

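A is the one: its tab height is 0.150 m (expected 0.146) and it's the smallest; B and C have their tabs at about 0.2 m. In the crop, A stands at left-bottom in the scene view and top-right in the top view, with its slot opening to world +y. Next I'll rise and turn while measuring the stand.

```bash
cat >> h.py <<'E'
def rows(target,yawy,n=None):
    """remaining motion to TCP target with tool-y at world heading yawy, tool down; prints rows"""
    s=m.state(); p=np.array(s['tool_pos']); r=R.from_quat(s['ee_rot'])
    ty=r.apply([0,1,0]); tgt=np.array([[np.sin(yawy),np.cos(yawy),0],[-np.cos(yawy),np.sin(yawy),0],[0,0,-1]]).T
    tgt[:,0]=[-np.sin(yawy)*-1,-np.cos(yawy),0]; tgt[:,1]=[np.cos(yawy),np.sin(yawy),0]; 
    rv=(r.inv()*R.from_matrix(tgt)).as_rotvec(); d=np.array(target)-p
    k=n or int(max(np.ceil(np.abs(d).max()/.018),np.ceil(np.degrees(np.linalg.norm(rv))/5.5),1))
    print('pos',p.round(4),'heading tool y',round(float(np.degrees(np.arctan2(ty[1],ty[0]))),2),'t',round(s['t'],2),'F',np.round(s['wrist_force'],2),'grip',round(s['grip_width'],3),round(s['gripper_force'],1))
    for i in range(k):
        q=r*R.from_rotvec(rv*i/k); print(np.round(q.inv().apply(d/k)/.02,2).tolist(),np.round(np.degrees(rv/k)/6,2).tolist())
E
cat > c.py <<'E'
from h import *
a=cv2.imread('pics/scene0.png')[240:380,320:420]; b=cv2.imread('pics/top0.png')[180:260,220:300]
cv2.imwrite('pics/crop2.png',np.hstack([cv2.resize(a,(400,560),interpolation=2),cv2.resize(b,(400,400),interpolation=2)[:560].copy() if 0 else cv2.copyMakeBorder(cv2.resize(b,(400,400),interpolation=2),0,160,0,0,0)]))
E
python3 c.py
```

```text
(no output)
```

View pics/crop2.png

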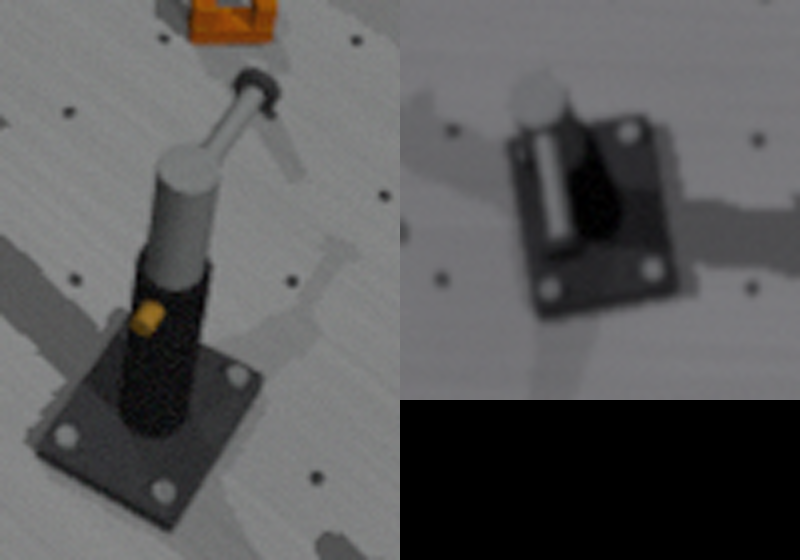

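Emit:
send_rows(plan=[[0,0,0,-1,0,0,-1],[0,0,0,-1,0,0,-1],[0,0,0,-1,0,0,-1],[0,0,0,-1,0,0,-1],[0,0,0,-1,0,0,-1]])

```text
t: 1.62
tool_pos: [0.1941, -0.5145, 0.3323]
ee_rot: [0.903, 0.43, -0.0, 0.0]
wrist_force: [-0.5, -1.0, -1.0]
grip_width: 0.5
gripper_force: 0.0
```

Crop: the scene shows the pin head at about (384,263) and the rod top at (367,282). The top view shows the rod top at (248,200), the head at (253,229), and the foot corners.

```bash
cat > d.py <<'E'
from h import *
np.set_printoptions(precision=3,suppress=True)
h,e1=tri([('scene',(384.2,263)),('top',(253,229))]); t,e2=tri([('scene',(367,282.5)),('top',(248,200))])
print('head',h,e1,'rodtop',t,e2, 'yaw',np.degrees(np.arctan2(*(t-h)[[1,0]])))
c=np.array([atz('top',p,.012) for p in [(242,208),(269,203),(276,238),(248,243.6)]]); print(c,c.mean(0))
u=(c[0]+c[1]-c[2]-c[3]);print('footyaw',np.degrees(np.arctan2(u[1],u[0])), np.linalg.norm(u)/2)
print(atz('scene',(320+38/4,240+455/4),.012),atz('scene',(320+262/4,240+378/4),.012))
A=[(0.505,-0.222),(0.493,-0.178)]
rows([0.503,-0.222,0.31],np.radians(13))
E
python3 d.py
```

```text
head [0.589 0.141 0.175] [0.0014, 0.0014] rodtop [0.647 0.153 0.187] [0.0013, 0.0013] yaw 11.775473549638999
[[0.682 0.194 0.012]
 [0.697 0.13  0.012]
 [0.61  0.108 0.012]
 [0.594 0.174 0.012]] [0.646 0.152 0.012]
footyaw 13.370478549983043 0.08977185991922774
[0.702 0.135 0.012] [0.599 0.18  0.012]Traceback (most recent call last):
  File "d.py", line 9, in <module>
    rows([0.503,-0.222,0.31],np.radians(13))
    ~~~~^^^^^^^^^^^^^^^^^^^^^^^^^^^^^^^^^^^^
  File "h.py", line 28, in rows
    rv=(r.inv()*R.from_matrix(tgt)).as_rotvec(); d=np.array(target)-p
                ~~~~~~~~~~~~~^^^^^
  File "scipy/spatial/transform/_rotation.pyx", line 1143, in scipy.spatial.transform._rotation.Rotation.from_matrix
ValueError: Non-positive determinant (left-handed or null coordinate frame) in rotation matrix 0: [[ 0.225  0.974  0.   ]
 [-0.974  0.225  0.   ]
 [ 0.     0.    -1.   ]].
```

```bash
python3 - <<'E'
s=open('h.py').read().split('\n')
i=[k for k,l in enumerate(s) if 'ty=r.apply' in l][0]
s[i]="    ty=r.apply([0,1,0]); sy,cy_=np.sin(yawy),np.cos(yawy); tgt=np.array([[-sy,cy_,0],[cy_,sy,0],[0,0,-1]]).T"
del s[i+1]
open('h.py','w').write('\n'.join(s))
E
python3 -c "
from h import *
rows([0.503,-0.222,0.31],np.radians(13))"
```

```text
pos [ 0.1941 -0.5145  0.3323] heading tool y -39.03 t 1.62 F [-0.53 -1.05 -1.01] grip 0.5 0.0
[1.17, 0.15, 0.06] [0.0, 0.0, -0.48]
[1.16, 0.21, 0.06] [0.0, 0.0, -0.48]
[1.15, 0.27, 0.06] [0.0, 0.0, -0.48]
[1.13, 0.33, 0.06] [0.0, 0.0, -0.48]
[1.12, 0.39, 0.06] [0.0, 0.0, -0.48]
[1.1, 0.44, 0.06] [0.0, 0.0, -0.48]
[1.07, 0.5, 0.06] [0.0, 0.0, -0.48]
[1.05, 0.55, 0.06] [0.0, 0.0, -0.48]
[1.02, 0.6, 0.06] [0.0, 0.0, -0.48]
[0.98, 0.65, 0.06] [0.0, 0.0, -0.48]
[0.95, 0.7, 0.06] [0.0, 0.0, -0.48]
[0.91, 0.75, 0.06] [0.0, 0.0, -0.48]
[0.88, 0.79, 0.06] [0.0, 0.0, -0.48]
[0.83, 0.84, 0.06] [0.0, 0.0, -0.48]
[0.79, 0.88, 0.06] [0.0, 0.0, -0.48]
[0.75, 0.92, 0.06] [0.0, 0.0, -0.48]
[0.7, 0.95, 0.06] [0.0, 0.0, -0.48]
[0.65, 0.99, 0.06] [0.0, 0.0, -0.48]
```

Emit:
send_rows(plan=[[0,1,0.15,0,0,0,-0.5],[0,1,0.2,0,0,0,-0.5],[0,1,0.25,0,0,0,-0.5],[0,1,0.3,0,0,0,-0.5],[0,1,0.35,0,0,0,-0.5]])

```text
t: 2.03
tool_pos: [0.2707, -0.4438, 0.3313]
ee_rot: [0.84, 0.543, 0.0, 0.0]
wrist_force: [-0.1, 0.1, 1.2]
grip_width: 0.5
gripper_force: 0.0
```

Emit:
send_rows(plan=[[0,1,0.4,0,0,0,-0.5],[0,1,0.45,0,0,0,-0.5],[0,1,0.5,0,0,0,-0.5],[0,1,0.6,0,0,0,-0.5],[0,1,0.65,0,0,0,-0.5]])

```text
t: 2.45
tool_pos: [0.3515, -0.3647, 0.3314]
ee_rot: [0.761, 0.648, -0.0, 0.0]
wrist_force: [-0.7, -0.3, 0.2]
grip_width: 0.504
gripper_force: 0.0
```

```bash
python3 -c "
from h import *
rows([0.503,-0.222,0.31],np.radians(13))"
```

```text
pos [ 0.3515 -0.3647  0.3314] heading tool y -9.19 t 2.45 F [-0.7  -0.33  0.19] grip 0.504 0.0
[0.92, 0.7, 0.12] [0.0, 0.0, -0.41]
[0.89, 0.74, 0.12] [0.0, 0.0, -0.41]
[0.85, 0.78, 0.12] [0.0, 0.0, -0.41]
[0.82, 0.82, 0.12] [0.0, 0.0, -0.41]
[0.78, 0.85, 0.12] [0.0, 0.0, -0.41]
[0.75, 0.88, 0.12] [0.0, 0.0, -0.41]
[0.71, 0.91, 0.12] [0.0, 0.0, -0.41]
[0.67, 0.94, 0.12] [0.0, 0.0, -0.41]
[0.63, 0.97, 0.12] [0.0, 0.0, -0.41]
```

Emit:
send_rows(plan=[[0,0.92,0.7,0,0,0,-0.41],[0,0.9,0.75,0,0,0,-0.41],[0,0.85,0.8,0,0,0,-0.41],[0,0.82,0.82,0,0,0,-0.41],[0,0.78,0.85,0,0,0,-0.41]])

```text
t: 2.87
tool_pos: [0.4365, -0.2853, 0.3314]
ee_rot: [0.688, 0.726, 0.0, 0.0]
wrist_force: [-0.4, -0.6, 0.2]
grip_width: 0.506
gripper_force: 0.0
```

Emit:
send_rows(plan=[[0,0.75,0.88,0,0,0,-0.41],[0,0.7,0.9,0,0,0,-0.41],[0,0.67,0.94,0,0,0,-0.41],[0,0.63,0.97,0,0,0,-0.41],[0,0,0,0,0,0,0]])

```text
t: 3.28
tool_pos: [0.5047, -0.2206, 0.3309]
ee_rot: [0.622, 0.783, 0.0, -0.0]
wrist_force: [-0.8, 0.5, -0.5]
grip_width: 0.497
gripper_force: 0.0
```

```bash
cat > e.py <<'E'
from h import *
np.set_printoptions(precision=3,suppress=True)
im=m.get_image('wrist'); cv2.imwrite('pics/w1.png',im[:,:,::-1])
rows([0.503,-0.222,0.25],np.radians(13),1)
for l,z in [('tab',.146),('seat',.098),('jaw_tip',.095),('block',.02)]:
    for d in m.landmark_of(l,'wrist'): print(l,np.round(d['point']),round(d['score'],2),atz('wrist',d['point'],z))
E
python3 e.py
```

```text
pos [ 0.504 -0.222  0.331] heading tool y 12.97 t 3.33 F [ 0.13 -0.49  1.03] grip 0.499 0.0
[-0.01, -0.03, 4.05] [-0.0, -0.0, -0.01]
tab [148. 345.] 0.73 [ 0.386 -0.372  0.146]
tab [315. 215.] 0.66 [ 0.502 -0.226  0.146]
seat [178. 305.] 0.81 [ 0.394 -0.356  0.098]
seat [318. 199.] 0.64 [ 0.503 -0.224  0.098]
jaw_tip [320. 149.] 0.83 [ 0.495 -0.182  0.095]
jaw_tip [255. 295.] 0.66 [ 0.465 -0.331  0.095]
jaw_tip [158.  73.] 0.61 [ 0.352 -0.151  0.095]
block [235.  29.] 0.88 [ 0.392 -0.098  0.02 ]
block [316. 182.] 0.84 [ 0.5   -0.224  0.02 ]
block [206. 259.] 0.66 [ 0.399 -0.335  0.02 ]
```

View pics/w1.png

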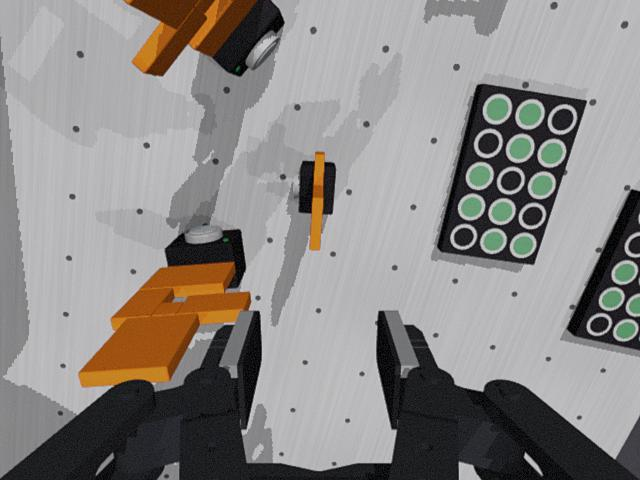

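The wrist view shows the small bracket edge-on from (320,152), its jaw tip, to (316,248), its tab end, aligned with the tool within about 2°; the large look-alikes are well to the left. The tab is at (0.502,-0.226), which agrees with the first fix. Descending.

Emit:
send_rows(plan=[[0,-0.13,-0.08,1,0,0,0],[0,0,0,1,0,0,0],[0,0,0,1,0,0,0],[0,0,0,1,0,0,0],[0,0,0,1,0,0,0]])

```text
t: 3.95
tool_pos: [0.5012, -0.2266, 0.2306]
ee_rot: [0.624, 0.781, 0.0, 0.0]
wrist_force: [0.6, 0.3, 0.3]
grip_width: 0.498
gripper_force: 0.0
```

```bash
python3 e.py
python3 - <<'E'
from h import *
im=cv2.imread('pics/w1.png'); hsv=cv2.cvtColor(im,cv2.COLOR_BGR2HSV)
k=cv2.inRange(hsv,(5,150,80),(22,255,255)); n,l,s,c=cv2.connectedComponentsWithStats(k)
for i in range(1,n):
    if s[i,4]>100: print(s[i],c[i].round())
E
```

```text
pos [ 0.5   -0.226  0.227] heading tool y 12.72 t 4.0 F [-0.31  0.2  -4.39] grip 0.498 0.0
[0.17, 0.18, -1.18] [-0.04, -0.03, -0.05]
tab [324. 251.] 0.59 [ 0.504 -0.223  0.146]
seat [133. 365.] 0.9 [ 0.39  -0.359  0.098]
seat [326. 224.] 0.6 [ 0.505 -0.221  0.098]
jaw_tip [325. 162.] 0.92 [ 0.497 -0.182  0.095]
jaw_tip [93. 50.] 0.59 [ 0.347 -0.149  0.095]
jaw_tip [326. 225.] 0.37 [ 0.507 -0.224  0.095]
block [322. 200.] 0.73 [ 0.506 -0.223  0.02 ]
block [183. 293.] 0.55 [ 0.402 -0.334  0.02 ]
[  43    0  163   46 4152] [115.  16.]
[ 315  159   21  144 2246] [325. 232.]
[    0   299   219   180 12157] [121. 364.]
[ 96 452  18  24 124] [105. 463.]
```

Emit:
send_rows(plan=[[0,0.05,0.1,1,0,0,0],[0,0.05,0,1,0,0,0],[0,0,0,1,0,0,0],[0,0,0,1,0,0,0],[0,0,0,0.5,0,0,0]])

```text
t: 4.62
tool_pos: [0.5031, -0.2236, 0.1406]
ee_rot: [0.624, 0.781, -0.0, -0.0]
wrist_force: [1.0, -0.2, -0.8]
grip_width: 0.504
gripper_force: 0.0
```

Emit:
send_rows(plan=[[0,0,0,0,0,0,0]])

```text
t: 4.7
tool_pos: [0.5029, -0.2234, 0.1404]
ee_rot: [0.624, 0.781, -0.0, -0.001]
wrist_force: [-0.3, -0.2, -0.7]
grip_width: 0.504
gripper_force: 0.0
```

```bash
sed -i 's/w1/w2/' e.py; python3 e.py
```

```text
pos [ 0.503 -0.224  0.142] heading tool y 12.8 t 4.75 F [-0.22  0.84  0.65] grip 0.504 0.0
[0.09, -0.0, -5.41] [0.0, 0.0, -0.03]
tab [318. 343.] 0.9 [ 0.505 -0.228  0.146]
seat [320. 284.] 0.9 [ 0.506 -0.225  0.098]
jaw_tip [323. 190.] 0.68 [ 0.497 -0.182  0.095]
jaw_tip [625. 216.] 0.39 [ 0.635 -0.163  0.095]
block [319. 236.] 0.96 [ 0.506 -0.225  0.02 ]
block [140. 352.] 0.62 [ 0.401 -0.337  0.02 ]
```

View pics/w2.png

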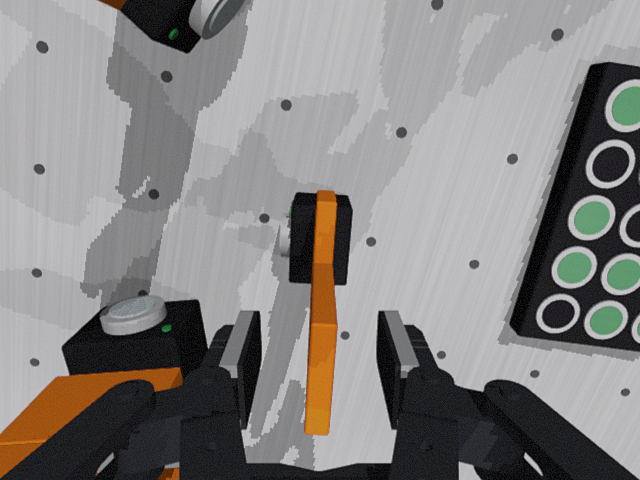

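The tab (about (318,380)) is between the pads, rotated about 2.5° from the tool. I'll correct the yaw, lower and close.

Emit:
send_rows(plan=[[0,-0.1,0.05,0.4,0,0,0.4],[-1,0,0,0,0,0,0],[-1,0,0,0,0,0,0],[-1,0,0,0,0,0,0],[-1,0,0,0,0,0,0]], newtons=35)

```text
t: 5.37
tool_pos: [0.5049, -0.2253, 0.1339]
ee_rot: [0.64, 0.769, 0.0, 0.0]
wrist_force: [0.2, -1.2, 1.6]
grip_width: 0.089
gripper_force: 38.2
```

Emit:
send_rows(plan=[[-1,0,0,0,0,0,0],[-1,0,0,0,0,0,0],[-1,0,0,0,0,0,0],[-1,0,0,0,0,0,0]])

```text
t: 5.7
tool_pos: [0.505, -0.2254, 0.1339]
ee_rot: [0.64, 0.768, 0.0, 0.001]
wrist_force: [-0.3, 0.7, 6.2]
grip_width: 0.084
gripper_force: 38.9
```

```bash
sed -i 's/w2/w3/' e.py; python3 e.py
```

```text
pos [ 0.505 -0.225  0.134] heading tool y 10.42 t 5.75 F [ 0.95 -0.32  5.55] grip 0.087 38.9
[0.18, -0.06, -5.81] [0.01, 0.01, -0.43]
tab [316. 345.] 0.94 [ 0.505 -0.225  0.146]
tab [322. 186.] 0.51 [ 0.497 -0.171  0.146]
seat [320. 284.] 0.94 [ 0.506 -0.223  0.098]
jaw_tip [318. 184.] 0.68 [ 0.497 -0.179  0.095]
block [141. 360.] 0.97 [ 0.401 -0.334  0.02 ]
block [320. 232.] 0.62 [ 0.506 -0.222  0.02 ]
block [318. 284.] 0.49 [ 0.511 -0.256  0.02 ]
block [626. 202.] 0.22 [ 0.687 -0.169  0.02 ]
```

Gripped (width 0.087 ≈ 8 mm, 39 N). Lifting.

Emit:
send_rows(plan=[[-1,0,0,-0.3,0,0,0],[-1,0,0,-0.8,0,0,0],[-1,0,0,-1,0,0,0],[-1,0,0,-1,0,0,0],[-1,0,0,-1,0,0,0]])

```text
t: 6.37
tool_pos: [0.5043, -0.225, 0.216]
ee_rot: [0.64, 0.768, -0.0, -0.001]
wrist_force: [-0.2, -0.5, -2.3]
grip_width: 0.085
gripper_force: 37.6
```

Emit:
send_rows(plan=[[-1,0,0,-1,0,0,0],[-1,0,0,0,0,0,0]])

```text
t: 6.53
tool_pos: [0.5055, -0.2256, 0.239]
ee_rot: [0.64, 0.768, 0.001, 0.002]
wrist_force: [0.4, -0.7, -1.9]
grip_width: 0.089
gripper_force: 37.6
```

```bash
python3 -c "
from h import *
rows([0.624,0.056,0.237],np.radians(12.5))"
```

```text
pos [ 0.5055 -0.2256  0.239 ] heading tool y 10.42 t 6.53 F [ 0.43 -0.72 -1.94] grip 0.089 37.6
[0.8, 0.52, 0.01] [0.0, 0.0, -0.02]
[0.8, 0.53, 0.01] [0.0, 0.0, -0.02]
[0.8, 0.53, 0.01] [0.0, 0.0, -0.02]
[0.79, 0.53, 0.01] [0.0, 0.0, -0.02]
[0.79, 0.53, 0.01] [0.0, 0.0, -0.02]
[0.79, 0.53, 0.01] [0.0, 0.0, -0.02]
[0.79, 0.53, 0.01] [0.0, 0.0, -0.02]
[0.79, 0.54, 0.01] [0.0, 0.0, -0.02]
[0.79, 0.54, 0.01] [0.0, 0.0, -0.02]
[0.79, 0.54, 0.01] [0.0, 0.0, -0.02]
[0.79, 0.54, 0.01] [0.0, 0.0, -0.02]
[0.79, 0.54, 0.01] [0.0, 0.0, -0.02]
[0.78, 0.54, 0.01] [0.0, 0.0, -0.02]
[0.78, 0.55, 0.01] [0.0, 0.0, -0.02]
[0.78, 0.55, 0.01] [0.0, 0.0, -0.02]
[0.78, 0.55, 0.01] [0.0, 0.0, -0.02]
```

Emit:
send_rows(plan=[[-1,0.5,0.35,0,0,0,-0.02],[-1,0.8,0.53,0,0,0,-0.02],[-1,0.8,0.53,0,0,0,-0.02],[-1,0.8,0.53,0,0,0,-0.02],[-1,0.8,0.53,0,0,0,-0.02]])

```text
t: 6.95
tool_pos: [0.5394, -0.1416, 0.2334]
ee_rot: [0.636, 0.772, -0.0, -0.001]
wrist_force: [0.5, -0.1, -3.3]
grip_width: 0.092
gripper_force: 37.6
```

Emit:
send_rows(plan=[[-1,0.8,0.54,0,0,0,-0.02],[-1,0.8,0.54,0,0,0,-0.02],[-1,0.8,0.54,0,0,0,-0.02],[-1,0.8,0.54,0,0,0,-0.02],[-1,0.8,0.54,0,0,0,-0.02]])

```text
t: 7.37
tool_pos: [0.5767, -0.0526, 0.2333]
ee_rot: [0.632, 0.775, -0.001, -0.001]
wrist_force: [1.0, -0.4, -2.4]
grip_width: 0.089
gripper_force: 37.6
```

Emit:
send_rows(plan=[[-1,0.8,0.54,0,0,0,-0.02],[-1,0.8,0.54,0,0,0,-0.02],[-1,0.8,0.54,0,0,0,-0.02],[-1,0.5,0.4,0,0,0,-0.02],[-1,0,0,0,0,0,0]])

```text
t: 7.78
tool_pos: [0.6048, 0.0132, 0.2336]
ee_rot: [0.628, 0.778, -0.0, -0.001]
wrist_force: [-0.9, -0.5, -3.4]
grip_width: 0.087
gripper_force: 37.6
```

```bash
cat > g.py <<'E'
from h import *
import sys
np.set_printoptions(precision=4,suppress=True)
rows([0.624,0.056,0.237],np.radians(12.5),1)
ims=[]
for c in ['wrist','scene']:
    im=m.get_image(c)[:,:,::-1]; cv2.imwrite(f'pics/{c}_{sys.argv[1]}.png',im); ims.append(im)
for l in ['tab','seat','jaw_tip','stand','under_pin']:
  for c in ['wrist','scene']:
    for d in m.landmark_of(l,c)[:3]: print(l,c,np.round(d['point'],1),round(d['score'],2))
s=ims[1]; f=proj('scene',[0.605,0.144,.18]).astype(int)
cr=cv2.resize(s[f[1]-100:f[1]+80,f[0]-75:f[0]+75],(400,480),interpolation=2)
cv2.imwrite(f'pics/v_{sys.argv[1]}.png',np.hstack([ims[0][:,120:520],cr])); print('crop origin',f-[75,100],'x2.667')
E
python3 g.py 1
```

```text
pos [0.6048 0.0132 0.2336] heading tool y 12.23 t 7.78 F [-0.92 -0.46 -3.37] grip 0.087 37.6
[1.89, 1.39, -0.17] [-0.02, -0.01, -0.04]
tab wrist [318.6 346.2] 0.73
tab scene [278.   99.1] 0.88
tab scene [322.7 198.2] 0.81
tab scene [358.1 137.8] 0.59
seat wrist [321.  285.1] 0.72
seat scene [321.1 218. ] 0.98
seat scene [354.  164.8] 0.93
seat scene [278.3 121.2] 0.87
jaw_tip wrist [318.6 184.8] 0.79
jaw_tip scene [262.5 137.3] 0.82
jaw_tip scene [344.8 229.2] 0.65
stand wrist [409.   41.8] 0.6
stand scene [356.3 340.7] 0.85
under_pin wrist [355.5  41.5] 0.67
under_pin scene [364.2 328.7] 0.58
under_pin scene [374.4 245.4] 0.16
crop origin [303 167] x2.667
```

View pics/v_1.png

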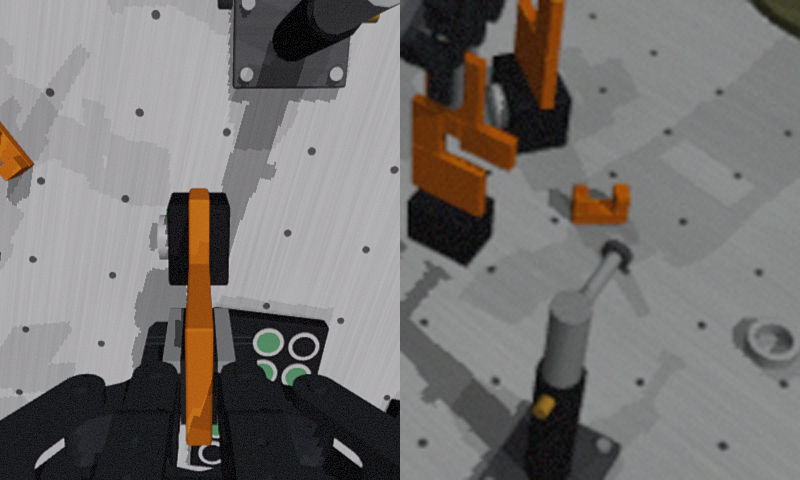

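The wrist view shows the foot's near edge from (353,86) to (466,88), nearly level, so the yaw matches within about 1°. The scene crop shows the bracket left of the pin head with its slot facing the pin.

```bash
cat > k.py <<'E'
from h import *
np.set_printoptions(precision=4,suppress=True)
a=atz('wrist',(353,86),.012);b=atz('wrist',(466,88),.012);print(a,b,np.linalg.norm(b-a)); d=(b-a)/np.linalg.norm(b-a)
yaw=np.arctan2(d[1],d[0]);print('yaw',np.degrees(yaw)); n=np.array([-d[1],d[0],0]); print('stand',(a+b)/2+.035*n)
print(atz('wrist',(409,41.8),0),atz('wrist',(355.5,41.5),0))
print('tab',tri([('wrist',(318.6,346.2)),('scene',(322.7,198.2))]),'seat',tri([('wrist',(321,285.1)),('scene',(321.1,218))]),'tip',tri([('wrist',(318.6,184.8)),('scene',(344.8,229.2))]))
rows([0.624,0.056,0.237],np.radians(12.2))
E
python3 k.py
```

```text
[0.6128 0.1075 0.012 ] [0.7017 0.1251 0.012 ] 0.09065842001240056
yaw 11.192996958632982
stand [0.6505 0.1506 0.012 ]
[0.6497 0.15   0.    ] [0.6077 0.1411 0.    ]
tab (array([0.605 , 0.012 , 0.2462]), [0.0024, 0.0024]) seat (array([0.6059, 0.0127, 0.1995]), [0.0003, 0.0003]) tip (array([0.595 , 0.0573, 0.1973]), [0.0011, 0.0011])
pos [0.6046 0.0105 0.2354] heading tool y 12.08 t 8.38 F [-0.09 -0.65 -3.21] grip 0.087 37.6
[0.67, 0.48, -0.03] [0.0, 0.0, -0.01]
[0.67, 0.48, -0.03] [0.0, 0.0, -0.01]
[0.67, 0.48, -0.03] [0.0, 0.0, -0.01]
```

Emit:
send_rows(plan=[[-1,0.8,0.3,0,0,0,0],[-1,1,0.4,0,0,0,0.02],[-1,1,0.4,0,0,0,0.02],[-1,0.9,0.3,0,0,0,0.02],[-1,0.7,0.2,0,0,0,0]])

```text
t: 8.8
tool_pos: [0.6178, 0.1048, 0.2352]
ee_rot: [0.631, 0.776, 0.0, -0.0]
wrist_force: [-0.5, -1.1, -2.9]
grip_width: 0.089
gripper_force: 37.6
```

Emit:
send_rows(plan=[[-1,0,0,0,0,0,0],[-1,0,0,0,0,0,0]])

```text
t: 8.97
tool_pos: [0.6176, 0.1038, 0.2351]
ee_rot: [0.631, 0.776, -0.0, -0.0]
wrist_force: [-1.0, -0.4, -2.5]
grip_width: 0.093
gripper_force: 37.6
```

```bash
python3 g.py 2
```

```text
pos [0.6176 0.1038 0.2351] heading tool y 11.8 t 8.97 F [-1.01 -0.37 -2.53] grip 0.093 37.6
[-2.41, -0.18, -0.09] [-0.0, 0.0, -0.12]
tab wrist [317.4 345.2] 0.68
tab scene [280.4  99.7] 0.81
tab scene [356.1 229.4] 0.63
seat wrist [317.8 283.8] 0.62
seat scene [277.1 121.5] 0.82
seat scene [357.1 250.9] 0.6
jaw_tip wrist [318.3 185.1] 0.67
jaw_tip scene [378.6 261.7] 0.97
jaw_tip scene [358.2 348.5] 0.6
jaw_tip scene [265.2 139.5] 0.57
stand wrist [364.5 150.8] 0.87
under_pin wrist [312.5 152.6] 0.92
under_pin scene [366.6 327.6] 0.68
crop origin [303 167] x2.667
```

View pics/v_2.png

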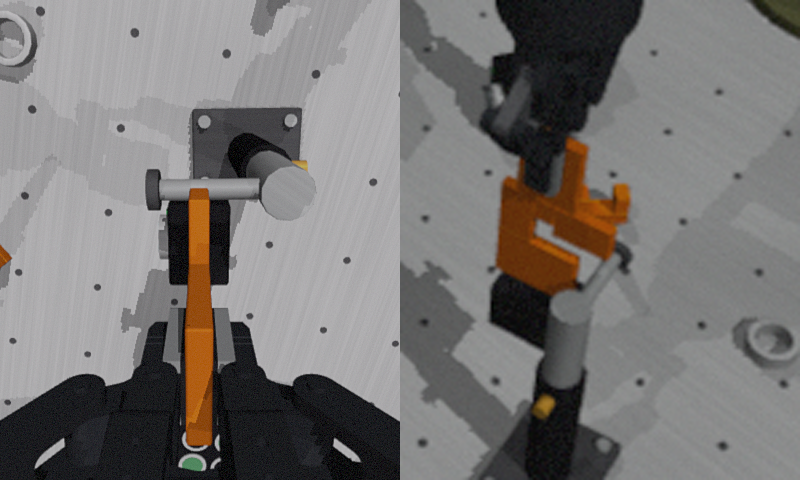

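The wrist view now shows the pin along row ≈189, from the head at column 273 to the rod at 380, with the jaw's tip just short of or over it near (319,190).

```bash
cat > k2.py <<'E'
from h import *
np.set_printoptions(precision=4,suppress=True)
f,cx,cy,e,r=cam('wrist'); print('eye',e,f,'z by shank scale', e[2]-f*.045/102)
H=atz('wrist',(273,189.5),.173);Q=atz('wrist',(375,189.5),.173);T=atz('wrist',(408,193),.187)
print('headmid',H,'shank end',Q,'rodtop',T, 'yaw head->rod',np.degrees(np.arctan2(T[1]-H[1],T[0]-H[0])),np.linalg.norm((T-H)[:2]))
h=(f,)
print('pin z tri rodtop',tri([('wrist',(408,193)),('scene',(303+570/2.667,167+305/2.667))]))
s=m.state(); S=T[:2]; y=np.radians(11.5); d=np.array(s['tool_pos'])[:2]-S; print('seat in stand (x,y)', d@[np.cos(y),np.sin(y)], d@[-np.sin(y),np.cos(y)])
print('foot',atz('wrist',(364.5,150.8),0),atz('wrist',(312.5,152.6),0))
E
python3 k2.py
```

```text
eye [0.6021 0.1809 0.3782] 429.24694002761026 z by shank scale 0.18880110931857944
headmid [0.5887 0.1382 0.173 ] shank end [0.6369 0.1483 0.173 ] rodtop [0.6495 0.152  0.187 ] yaw head->rod 12.766753199363482 0.062299595315705364
pin z tri rodtop (array([0.6082, 0.2582, 0.3374]), [0.0825, 0.0825])
seat in stand (x,y) -0.040857425914253634 -0.04136294383073309
foot [0.6491 0.1518 0.    ] [0.6053 0.1411 0.    ]
```

Emit:
send_rows(plan=[[-1,0.2,0,0.2,0,0,0],[-1,0,0,0.2,0,0,0],[-1,0,0,0.1,0,0,0],[-1,0,0,0.05,0,0,0],[-1,0,0,0,0,0,0]])

```text
t: 9.98
tool_pos: [0.6168, 0.1073, 0.2238]
ee_rot: [0.631, 0.776, -0.0, -0.0]
wrist_force: [-0.4, -0.2, -2.3]
grip_width: 0.089
gripper_force: 37.6
```

Emit:
send_rows(plan=[[-1,0,0,0.05,0,0,0],[-1,0,0,0,0,0,0]])

```text
t: 10.15
tool_pos: [0.6169, 0.1073, 0.2232]
ee_rot: [0.631, 0.776, 0.0, 0.0]
wrist_force: [0.1, -0.3, -3.0]
grip_width: 0.091
gripper_force: 37.6
```

Emit:
send_rows(plan=[[-1,0,0,0.05,0,0,0],[-1,0,0,0,0,0,0]])

```text
t: 10.32
tool_pos: [0.6169, 0.1073, 0.2222]
ee_rot: [0.631, 0.776, -0.0, -0.0]
wrist_force: [0.5, -0.3, -3.1]
grip_width: 0.089
gripper_force: 37.6
```

Emit:
send_rows(plan=[[-1,0,0,0.05,0,0,0],[-1,0,0,0,0,0,0]])

```text
t: 10.48
tool_pos: [0.6168, 0.1073, 0.2211]
ee_rot: [0.631, 0.776, -0.0, -0.0]
wrist_force: [-0.2, 0.1, -4.1]
grip_width: 0.088
gripper_force: 37.6
```

Roof is at about 0.182, still above the pin. Continuing in 1 mm steps.

Emit:
send_rows(plan=[[-1,0,0,0.05,0,0,0],[-1,0,0,0,0,0,0]])

```text
t: 10.65
tool_pos: [0.6169, 0.1073, 0.2202]
ee_rot: [0.631, 0.776, 0.0, 0.0]
wrist_force: [-0.0, -0.5, -2.5]
grip_width: 0.089
gripper_force: 37.9
```

Emit:
send_rows(plan=[[-1,0,0,0.05,0,0,0],[-1,0,0,0,0,0,0]])

```text
t: 10.82
tool_pos: [0.6171, 0.1073, 0.22]
ee_rot: [0.631, 0.776, 0.0, 0.0]
wrist_force: [-1.2, -1.9, 3.4]
grip_width: 0.088
gripper_force: 38.6
```

Emit:
send_rows(plan=[[-1,0,0,0.05,0,0,0],[-1,0,0,0,0,0,0]])

```text
t: 10.98
tool_pos: [0.6172, 0.1072, 0.2197]
ee_rot: [0.631, 0.776, 0.001, 0.001]
wrist_force: [-2.2, -2.3, 8.5]
grip_width: 0.09
gripper_force: 39.4
```

Contact at TCP z≈0.2202 (roof on pin, ~11 N). I'll raise to centre the slot on the pin (2.5 mm clearance), then slide.

Emit:
send_rows(plan=[[-1,0,0,-0.12,0,0,0],[-1,0,0,-0.1,0,0,0],[-1,0,0,0,0,0,0]])

```text
t: 11.23
tool_pos: [0.6169, 0.1074, 0.2228]
ee_rot: [0.631, 0.776, 0.0, 0.0]
wrist_force: [-0.1, 0.1, -2.4]
grip_width: 0.09
gripper_force: 37.6
```

Emit:
send_rows(plan=[[-1,0.2,0,0,0,0,0],[-1,0.2,0,0,0,0,0],[-1,0.2,0,0,0,0,0],[-1,0,0,0,0,0,0]])

```text
t: 11.57
tool_pos: [0.6142, 0.1201, 0.2225]
ee_rot: [0.631, 0.776, -0.0, -0.0]
wrist_force: [-0.6, -0.8, -3.8]
grip_width: 0.085
gripper_force: 37.6
```

Emit:
send_rows(plan=[[-1,0.2,0,0,0,0,0],[-1,0.2,0,0,0,0,0],[-1,0,0,0,0,0,0]])

```text
t: 11.82
tool_pos: [0.6126, 0.1277, 0.2227]
ee_rot: [0.631, 0.776, 0.0, -0.0]
wrist_force: [0.4, 0.3, -2.9]
grip_width: 0.09
gripper_force: 37.6
```

Emit:
send_rows(plan=[[-1,0.2,0,0,0,0,0],[-1,0.2,0,0,0,0,0],[-1,0,0,0,0,0,0]])

```text
t: 12.07
tool_pos: [0.611, 0.1355, 0.2227]
ee_rot: [0.631, 0.776, 0.0, -0.0]
wrist_force: [-0.0, -0.1, -2.6]
grip_width: 0.086
gripper_force: 37.6
```

Emit:
send_rows(plan=[[-1,0.15,0,0,0,0,0],[-1,0.1,0,0,0,0,0],[-1,0,0,0,0,0,0]])

```text
t: 12.32
tool_pos: [0.6101, 0.14, 0.2227]
ee_rot: [0.631, 0.776, 0.0, -0.0]
wrist_force: [-0.7, 0.2, -2.9]
grip_width: 0.09
gripper_force: 37.6
```

Emit:
send_rows(plan=[[-1,0.1,0,0,0,0,0],[-1,0.05,0,0,0,0,0],[-1,0,0,0,0,0,0]])

```text
t: 12.57
tool_pos: [0.6095, 0.1428, 0.2227]
ee_rot: [0.631, 0.776, 0.0, -0.0]
wrist_force: [0.3, 0.1, -2.6]
grip_width: 0.089
gripper_force: 37.6
```

Emit:
send_rows(plan=[[-1,0.05,0,0,0,0,0],[-1,0,0,0,0,0,0]])

```text
t: 12.73
tool_pos: [0.6093, 0.1437, 0.2227]
ee_rot: [0.631, 0.776, 0.0, -0.0]
wrist_force: [-0.1, -0.1, -2.3]
grip_width: 0.089
gripper_force: 37.6
```

Emit:
send_rows(plan=[[-1,0.05,0,0,0,0,0],[-1,0,0,0,0,0,0]])

```text
t: 12.9
tool_pos: [0.6091, 0.1447, 0.2227]
ee_rot: [0.631, 0.776, -0.0, -0.0]
wrist_force: [-0.3, 0.4, -2.9]
grip_width: 0.09
gripper_force: 37.6
```

Nominal seat y is now ≈ +1 mm. I'll go on in single steps to feel for the end wall.

Emit:
send_rows(plan=[[-1,0.05,0,0,0,0,0],[-1,0,0,0,0,0,0]])

```text
t: 13.07
tool_pos: [0.609, 0.1454, 0.2227]
ee_rot: [0.631, 0.776, -0.0, 0.0]
wrist_force: [-0.6, -2.3, -2.6]
grip_width: 0.094
gripper_force: 37.6
```

Emit:
send_rows(plan=[[-1,0.05,0,0,0,0,0],[-1,0,0,0,0,0,0]])

```text
t: 13.23
tool_pos: [0.6088, 0.1461, 0.2227]
ee_rot: [0.631, 0.776, -0.0, 0.0]
wrist_force: [0.4, -4.9, -3.0]
grip_width: 0.086
gripper_force: 37.6
```

Emit:
send_rows(plan=[[-1,0.05,0,0,0,0,0],[-1,0,0,0,0,0,0]])

```text
t: 13.4
tool_pos: [0.6086, 0.147, 0.2226]
ee_rot: [0.631, 0.776, -0.0, 0.0]
wrist_force: [1.0, -4.6, -2.4]
grip_width: 0.089
gripper_force: 37.5
```

End wall felt at TCP y≈0.145 (−5 N). Backing off ~2.5 mm to centre the notch, then lowering in steps.

Emit:
send_rows(plan=[[-1,-0.125,0,0,0,0,0],[-1,0,0,0.1,0,0,0],[-1,0,0,0,0,0,0]])

```text
t: 13.65
tool_pos: [0.6089, 0.1452, 0.2203]
ee_rot: [0.631, 0.776, 0.0, -0.0]
wrist_force: [-0.2, 0.3, -2.8]
grip_width: 0.091
gripper_force: 37.6
```

Emit:
send_rows(plan=[[-1,0,0,0.05,0,0,0],[-1,0,0,0.05,0,0,0],[-1,0,0,0,0,0,0]])

```text
t: 13.9
tool_pos: [0.6089, 0.1452, 0.2184]
ee_rot: [0.631, 0.776, -0.0, -0.0]
wrist_force: [0.5, 1.2, -2.5]
grip_width: 0.089
gripper_force: 37.6
```

Emit:
send_rows(plan=[[-1,0,0,0.05,0,0,0],[-1,0,0,0,0,0,0]])

```text
t: 14.07
tool_pos: [0.609, 0.1451, 0.2175]
ee_rot: [0.631, 0.776, -0.0, -0.0]
wrist_force: [0.6, -0.2, -3.0]
grip_width: 0.084
gripper_force: 37.6
```

Already 2.7 mm below the roof-contact height without force, so the pin is entering the notch.

Emit:
send_rows(plan=[[-1,0,0,0.05,0,0,0],[-1,0,0,0.05,0,0,0],[-1,0,0,0.05,0,0,0],[-1,0,0,0,0,0,0]])

```text
t: 14.4
tool_pos: [0.609, 0.145, 0.2144]
ee_rot: [0.631, 0.776, -0.0, -0.0]
wrist_force: [-0.6, 0.6, -2.4]
grip_width: 0.089
gripper_force: 37.6
```

Emit:
send_rows(plan=[[-1,0,0,0.05,0,0,0],[-1,0,0,0,0,0,0]])

```text
t: 14.57
tool_pos: [0.609, 0.145, 0.2135]
ee_rot: [0.631, 0.776, -0.0, -0.0]
wrist_force: [0.1, 0.3, -2.4]
grip_width: 0.091
gripper_force: 37.6
```

Emit:
send_rows(plan=[[-1,0,0,0.05,0,0,0],[-1,0,0,0,0,0,0]])

```text
t: 14.73
tool_pos: [0.609, 0.145, 0.2125]
ee_rot: [0.631, 0.776, -0.0, -0.0]
wrist_force: [0.1, 0.1, -2.9]
grip_width: 0.089
gripper_force: 37.6
```

Emit:
send_rows(plan=[[-1,0,0,0.04,0,0,0],[-1,0,0,0,0,0,0]])

```text
t: 14.9
tool_pos: [0.6091, 0.145, 0.2122]
ee_rot: [0.631, 0.776, 0.0, 0.0]
wrist_force: [-1.0, -1.0, -0.9]
grip_width: 0.089
gripper_force: 38.1
```

Emit:
send_rows(plan=[[-1,0,0,0.03,0,0,0],[-1,0,0,0,0,0,0]])

```text
t: 15.07
tool_pos: [0.6092, 0.1451, 0.2121]
ee_rot: [0.631, 0.776, 0.0, 0.0]
wrist_force: [-2.2, 0.2, 3.9]
grip_width: 0.088
gripper_force: 38.8
```

Seated at exactly the predicted height (0.2122). Releasing gently.

Emit:
send_rows(plan=[[-1,0,0,-0.02,0,0,0],[-0.75,0,0,0,0,0,0],[-0.6,0,0,0,0,0,0],[-0.4,0,0,0,0,0,0],[-0.4,0,0,0,0,0,0]], newtons=20)

```text
t: 15.48
tool_pos: [0.609, 0.145, 0.2115]
ee_rot: [0.631, 0.776, -0.0, -0.0]
wrist_force: [-0.2, 0.0, 0.2]
grip_width: 0.299
gripper_force: 0.0
```

```bash
python3 g.py 3
```

```text
pos [0.609  0.145  0.2115] heading tool y 11.73 t 15.48 F [-0.24  0.03  0.25] grip 0.299 0.0
[-4.51, -0.17, -1.27] [-0.0, -0.0, -0.13]
tab wrist [316.4 345.8] 0.85
tab scene [275.1  96.7] 0.89
tab scene [379.7 250.3] 0.67
tab scene [356.1 137.7] 0.63
seat wrist [321.5 286.9] 0.61
seat scene [277.8 122.8] 0.83
seat scene [356.5 164.3] 0.78
seat scene [377.8 270.7] 0.65
jaw_tip wrist [319.3 186.6] 0.57
jaw_tip scene [347.5 150.2] 0.95
jaw_tip scene [404.8 284.2] 0.77
jaw_tip scene [264.3 139.7] 0.57
stand wrist [367.2 203.2] 0.97
stand scene [355.8 343.5] 0.65
under_pin wrist [127.2  96.7] 0.37
under_pin scene [362.9 328.7] 0.74
crop origin [303 167] x2.667
```

View pics/v_3.png

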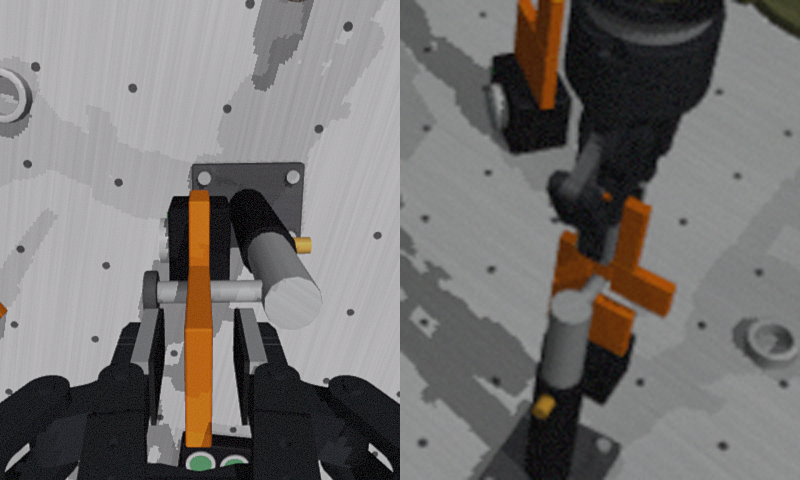

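The bracket hangs on the pin midway between head and rod (wrist view: plate at column 319, pin row ≈290). The fingers are clear on both sides, so I'll retreat upward.

Emit:
send_rows(plan=[[-0.3,0,0,-0.3,0,0,0],[-0.3,0,0,-0.6,0,0,0],[-0.3,0,0,-0.8,0,0,0],[-0.3,0,0,-1,0,0,0],[-0.3,0,0,-1,0,0,0]])

```text
t: 16.5
tool_pos: [0.609, 0.145, 0.2877]
ee_rot: [0.631, 0.776, 0.0, 0.0]
wrist_force: [-0.4, 0.3, -0.5]
grip_width: 0.352
gripper_force: 0.0
```

Emit:
send_rows(plan=[[-0.3,0,0,-1,0,0,0],[-0.3,0,0,-0.5,0,0,0],[-0.3,0,0,0,0,0,0],[-0.3,0,0,0,0,0,0],[-0.3,0,0,0,0,0,0]])

```text
t: 16.92
tool_pos: [0.6088, 0.145, 0.3144]
ee_rot: [0.631, 0.776, -0.001, -0.001]
wrist_force: [0.0, -0.7, -0.4]
grip_width: 0.348
gripper_force: 0.0
```

Emit:
send_rows(plan=[[-0.3,0,0,0,0,0,0],[-0.3,0,0,0,0,0,0],[-0.3,0,0,0,0,0,0],[-0.3,0,0,0,0,0,0],[-0.3,0,0,0,0,0,0]])

```text
t: 17.33
tool_pos: [0.609, 0.145, 0.3155]
ee_rot: [0.631, 0.776, -0.0, -0.0]
wrist_force: [-0.2, 0.1, -0.2]
grip_width: 0.352
gripper_force: 0.0
```

```bash
python3 g.py 4
python3 - <<'E'
from h import *
for s,w in []: pass
E
```

```text
pos [0.609  0.145  0.3155] heading tool y 11.73 t 17.33 F [-0.17  0.13 -0.16] grip 0.352 0.0
[-4.51, -0.17, 3.92] [-0.0, -0.0, -0.13]
tab wrist [318.5 248.8] 0.86
tab scene [279.2 101.3] 0.81
tab scene [381.5 251.2] 0.67
seat wrist [322.2 226.5] 0.94
seat wrist [ 35.1 421.1] 0.86
seat scene [354.7 166.6] 0.87
seat scene [278.2 119.4] 0.74
jaw_tip wrist [320.8 159. ] 0.84
jaw_tip wrist [  4.2 460.3] 0.72
jaw_tip scene [406.9 282.9] 0.83
jaw_tip scene [346.9 151. ] 0.82
stand wrist [355.1 184.6] 0.7
stand scene [357. 344.] 0.6
under_pin scene [366.1 326.8] 0.78
under_pin scene [377.6 270.5] 0.18
crop origin [303 167] x2.667
```

View pics/v_4.png

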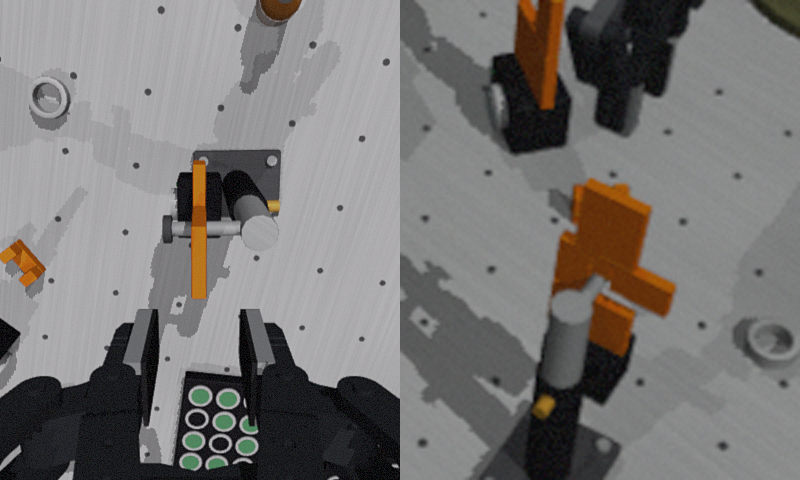

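The bracket hangs still and upright on the pin (plate at (319,230) in the wrist view, identical in both scene frames), and the gripper is well clear. Handing in.

```bash
python3 -c "
from plant import manip as m
print(m.finish_job())"
```

```text
the job is handed in; nothing more can be done
None
```

The small camera is hanging freely and upright by its notch on the post's pin, released with the gripper well clear, and the job is handed in at about 17 s; the hand-in returned no verdict.

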